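# Open the parts tub on the craft table

## Task

Open the wide, low tub of lantern parts: take its loose lid by the upright grip near its edge, tip that side up by some 20 degrees while the opposite edge still rests on the tub, then lift the lid clear. Lay it flat, grip side up, wholly on the green cutting mat, setting it down rather than dropping it. Leave the tub standing where it is, and leave the narrow canister and its lid alone.

Things in the scene. Friction and masses are not known exactly. Their poses are not given: they have to be found in the camera images.
- tub_lid_center (a point): Wide tub's loose round wooden lid, disc 128 mm across, 6 mm thick, about 0.1 kg; point at the disc's middle, half-way through its thickness, z up. A plug under it (104 mm across, 4 mm deep) hangs in the tub's mouth with 4 mm clearance, so its lowest face is 7 mm below this point. Only its weight holds it; it tips about the rim opposite the grip.
- tub_lid_grip (a point): Centre of the upright wooden grip on that lid near its edge: 12 mm thick along x, 30 mm wide along y, 34 mm tall; axes as the lid's. It lies at x +46, y 0, z +20 mm from the disc's middle; its foot on the disc is 17 mm below this point. +x points out from the lid's middle; within 40 degrees of the robot's straight-ahead (world x) direction.
- tub_mouth (a point): Centre of the mouth of the wide low tub (white plastic, round, 120 mm outside diameter, 4 mm wall, 70 mm tall), on its axis at the height of the rim, 70 mm above the table; z up. The tub is full of kit parts, about 0.6 kg, and stands loose on the table. The lid's disc rests on this rim.
- mat_top (a point): Centre of the top face of the green cutting mat, 220 mm square, 4 mm thick, fixed flat on the table; x and y run along its sides, z up. Its top is 4 mm above the table.
- canister_lid_center (a point): Bystander: centre of the lid of the narrower, taller canister (76 mm outside diameter, 95 mm tall to its rim, of the same white plastic). Its wooden lid is of the same kind, 84 mm in diameter, with the same upright grip (top 135 mm above the table). Not to be touched.
Mind the look-alikes: they are no part of the job. Leave any blue or purple look-alike of the part that bears tub_mouth alone.

How it is judged:
On the way, in this order (a step that is already met when the one before it is completed fails the run):
1. the tub's lid is tipped up by 12 degrees or more with its middle still over the tub (within 35 mm sideways) and less than 35 mm above the rim (angle between tub_lid_center's own z axis and vertical above 0.21 rad and horizontal distance between tub_lid_center and tub_mouth below 0.035 m and z of tub_lid_center in the frame of tub_mouth below 0.035 m), for 0.1 s.
2. the lid is lifted clear: its middle more than 45 mm above the rim (z of tub_lid_center in the frame of tub_mouth above 0.045 m), for 0.1 s.
At the end, for the whole second after the job is handed in: The tub's lid lies at rest and flat (within 10 degrees), grip side up, on the green mat, its middle within 50 mm of the mat's middle along each side of the mat; the tub stands upright within 40 mm of where it was (x of tub_lid_center in the frame of mat_top between -0.05 and 0.05 m and y of tub_lid_center in the frame of mat_top between -0.05 and 0.05 m and z of tub_lid_center in the frame of mat_top below 0.012 m and angle between each of tub_lid_center, tub_mouth's own z axis and vertical below 0.18 rad and linear speed of tub_lid below 0.02 m/s and distance of tub_mouth from where it was at the start of the episode below 0.04 m); the robot touches nothing.
It fails at once if the narrow canister's lid is moved by more than 15 mm (distance of canister_lid_center from where it was at the start of the episode above 0.015 m).
It fails at once if the lid is let go over the mat with its middle more than 30 mm above it (lying flat it is 7 mm above) (contact force between tub_lid and the fingers below 0.01 N and horizontal distance between tub_lid_center and mat_top below 0.1 m and z of tub_lid_center in the frame of mat_top above 0.03 m).
It also fails if it takes over 45 s, if anything falls off the work surface, if the arm or the gripper's body presses on something with over 40 N, if the wrist force passes 120 N, or if a joint passes its speed limit or range.

## Robot

A 6-joint arm with a two-finger parallel gripper is mounted at the origin on the work surface. World frame = base frame: x ahead of the robot, y to its left, z up, the work surface at z = 0. Lengths are in m, angles in rad, forces in N, time in s.
With the tool pointing down it reaches from about 0.25 to 0.775 m from the base axis. Payload 4 kg.
Tool frame: the origin (TCP) lies midway between the tips of the shut fingers; the grasp point (between the pads) lies 19 mm behind it; z points along the fingers, x is the direction in which the jaws open and shut, and the axes are right-handed (so a half turn about z gives the same grasp; the last joint's range is limited). The gripper opens to 85 mm and grips with 20 to 120 N. Pads are 22 mm wide; open, the fingers measure 114 mm over their backs; the gripper's body (76 mm by 85 mm) begins 54 mm behind the grasp point. The pads swing forward as they close: fully open they stand 13 mm farther back than shut.
Start: joints at [-1.212, 0.087, 1.371, -0, 1.684, -0.103], TCP at [0.245, -0.492, 0.231] pointing down, gripper open.
Joint ranges: [-3.1, 3.1], [-0.76, 2.03], [0.27, 2.55], [-1.08, 4.22], [0.17, 2.65], [-2.57, 2.57]. Speed limits (rad/s): [2.79, 2.79, 3.14, 3.14, 3.14, 3.14].

## Interface

Orientations are given as a unit quaternion [w, x, y, z].
In Python, from rig import bot gives the robot as it stands.
- The arm moves only by the tool servo_tool, never from a script. Its argument "rows" is a list of rows, each a list of 6 numbers: the shift along the world's x, y, z in mm, then the turn, a rotation vector about the world's x, y, z in rad. A call has 1 to 12 rows; each row shifts and turns the commanded pose from where the row before left it; what a row does not reach is not made up. A row lasts 1/8 s, in which the tool goes at most 62.5 mm and 10.7 degrees, less where a joint would pass 70% of its speed; a pose out of reach is approached as far as the arm can. A call is refused whole if a number of a shift passes 62.5 or a number of a turn 0.188, either way. A call with a gripper value outside its range is refused whole. "fingers" is the finger opening in mm, from 0 to 85.4, set as the call begins (left out, the last holds). The fingers move at their own pace and stop on an object; the grip force is fixed at half the most. Time passes only in rows, so rows that do not move let the fingers close. It gives the time, the measured TCP pose, the force and the opening at its end, in the units of the state.
- bot.get_state(): the state, without advancing time (a new reading comes with each control period).
- bot.snapshot(name): name is "side" or "top"; returns the picture (480x640x3 uint8, red, green, blue); there is no depth.
- bot.camera_model(name): a dict with "vertical_fov" (degrees; the focal length in pixels is half the picture's height over the tangent of half this angle, whatever the lens; pixels are square), "cx", "cy" (the principal point, pixels), "rvec" (rotation vector, rad) and "tvec" (3), from world to camera coordinates, as OpenCV has them. Camera axes: x right, y down, z forward; pixel columns grow to the right and rows downward; lengths in m; the calibration is good to about 2 mm. A picture is of the moment at which its call begins. camera_model takes no time and is no camera call.
- bot.finish_job(): hands the job in, once; it reports no verdict.
The state is a dict: "clock": time; "joints": joint angles; "qvel": joint speeds; "joint_torque": joint torques, N m; "ee_pos": TCP position; "eef_rot": TCP orientation; "force": force on the tool from outside, world axes, zero at the start; "ft_torque": the same for the moment, N m; "gripper_width": opening from 0.0 (shut) to 1.0 (fully open).
Only numpy, scipy, OpenCV 4.12 (cv2) and the standard library are available. Lean on these libraries where they do the work, as an engineer would, in place of code of your own. Each camera call takes 0.05 s, during which the arm holds its last target.

## Working session

There is one attempt and no reset: what is moved stays moved. The work goes in short steps, Python scripts to look and compute and a tool call to move; the robot and the scene stay as the last step left them, time stands still between calls to the robot, and variables do not carry over. Pictures are saved under pics/ and viewed, and the job is handed in when it is done.

Besides the shell and the picture viewer there is one more tool, called after "Request:" as name([rows], argument=value, ...), one row to a line, values as JSON. servo_tool: Moves the arm, as the interface text tells. Its arguments: {"type":"object","properties":{"rows":{"type":"array"},"fingers":{"type":"number"}},"required":["rows"]}

```bash
ls; mkdir -p pics; python3 - <<'E'
from rig import bot
import cv2
for n in ("side","top"):
    cv2.imwrite(f"pics/{n}0.png",cv2.cvtColor(bot.snapshot(n),cv2.COLOR_RGB2BGR)); print(n,bot.camera_model(n))
print(bot.get_state())
E
```

```text
pics
side {'vertical_fov': 50.36857145912622, 'cx': 318.12544336040094, 'cy': 231.6655947654281, 'rvec': array([ 0.79008334, -2.56632238,  1.12692012]), 'tvec': array([0.41197524, 0.18824557, 1.2359308 ])}
top {'vertical_fov': 55.83618755898956, 'cx': 323.61757876874793, 'cy': 237.26756234494331, 'rvec': array([ 2.19027352, -2.15551252,  0.13825792]), 'tvec': array([0.07355757, 0.45363315, 0.92043736])}
{'clock': 0.1, 'joints': array([-1.21208374e+00,  8.79185703e-02,  1.37209241e+00,  1.40351946e-05,
        1.68360932e+00, -1.03095261e-01]), 'qvel': array([ 0.00141864, -0.00126339, -0.00413288, -0.00109633, -0.00055524,
        0.00054106]), 'joint_torque': array([ 3.69373840e-03, -3.53014755e+01, -3.14218712e+01,  1.30190966e-05,
        7.93945743e-03, -1.60552723e-06]), 'ee_pos': array([ 0.24490837, -0.49196964,  0.23024113]), 'eef_rot': array([-6.25180010e-04,  8.50166814e-01, -5.26512451e-01, -7.98147048e-04]), 'force': array([ 0.3137207 , -0.10351961, -0.70657257]), 'ft_torque': array([ 0.03585156, -0.00871168, -0.0387934 ]), 'gripper_width': 0.9976617855352314}
```

View pics/side0.png

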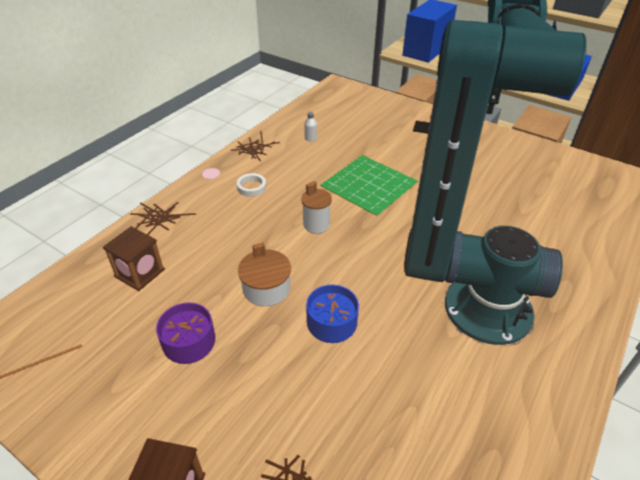

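View pics/top0.png

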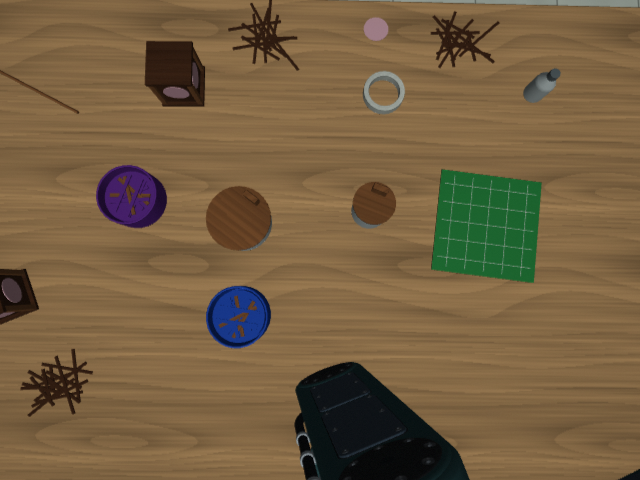

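Top view: the wide wooden lid is at (238,218) with its grip at about (252,198). The canister lid is at (374,203), the mat at (487,225), and the look-alikes are the purple tub (131,196) and the blue tub (238,316). I choose the wide lid on the white tub at (238,218), which is side (265,270), and check it in a crop.

```bash
cat > h.py <<'E'
import numpy as np, cv2
from rig import bot
def cam(n):
    m=bot.camera_model(n); f=240/np.tan(np.radians(m['vertical_fov']/2))
    K=np.array([[f,0,m['cx']],[0,f,m['cy']],[0,0,1]]); R=cv2.Rodrigues(m['rvec'])[0]; return K,R,m['tvec']
def ray(n,uv):
    K,R,t=cam(n); d=R.T@np.linalg.inv(K)@np.array([*uv,1.]); return -R.T@t,d
def plane(n,uv,z):
    c,d=ray(n,uv); return c+d*(z-c[2])/d[2]
def proj(n,P):
    K,R,t=cam(n); return cv2.projectPoints(np.float64(P).reshape(-1,1,3),cv2.Rodrigues(R)[0],t,K,None)[0][:,0]
def snap(n,f=None):
    im=cv2.cvtColor(bot.snapshot(n),cv2.COLOR_RGB2BGR)
    if f: cv2.imwrite(f"pics/{f}.png",im)
    return im
E
python3 - <<'E'
from h import *
t=cv2.imread('pics/top0.png'); s=cv2.imread('pics/side0.png')
a=cv2.resize(t[165:265,190:290],(400,400),interpolation=cv2.INTER_CUBIC)
b=cv2.resize(s[230:330,215:315],(400,400),interpolation=cv2.INTER_CUBIC)
cv2.imwrite('pics/crop0.png',np.hstack([a,b]))
for n,im in (('top',t),('side',s)):
    h=cv2.cvtColor(im,cv2.COLOR_BGR2HSV)
    m=cv2.inRange(h,(45,100,40),(75,255,255)); m=cv2.morphologyEx(m,cv2.MORPH_CLOSE,np.ones((5,5)))
    c=max(cv2.findContours(m,0,2)[0],key=cv2.contourArea); q=cv2.approxPolyDP(c,8,True)[:,0]
    W=np.array([plane(n,p,.004) for p in q]); print(n,'mat',q.tolist(),W.round(3).tolist(),W.mean(0).round(3),np.linalg.norm(W-np.roll(W,1,0),axis=1).round(3))
print(t[218,232],t[218,300],t[198,252],t[203,374],s[270,265],s[252,259])
E
```

```text
top mat [[442, 169], [431, 268], [533, 282], [541, 183]] [[0.609, -0.175, 0.004], [0.393, -0.149, 0.004], [0.367, -0.366, 0.004], [0.582, -0.391, 0.004]] [ 0.487 -0.27   0.004] [0.218 0.217 0.219 0.217]
side mat [[321, 184], [377, 214], [416, 180], [362, 155]] [[0.608, -0.18, 0.004], [0.394, -0.153, 0.004], [0.373, -0.367, 0.004], [0.584, -0.39, 0.004]] [ 0.489 -0.272  0.004] [0.212 0.216 0.215 0.212]
[ 37  66 103] [ 72 109 137] [ 36  64 100] [32 57 89] [ 65 108 166] [ 52  82 126]
```

View pics/crop0.png

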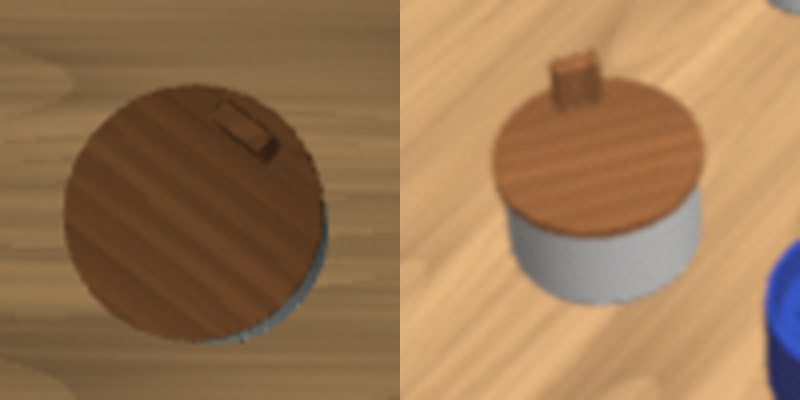

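The crop confirms it: wooden lid on the low white tub. The disc runs from about (206,186) to (271,250) in the top view, and the grip's top face is near (250.5,196.5).

```bash
python3 - <<'E'
from h import *
t=cv2.imread('pics/top0.png'); s=cv2.imread('pics/side0.png')
h=cv2.cvtColor(t,cv2.COLOR_BGR2HSV); print(h[218,232],h[218,300],h[240,268])
# lid in top: saturated dark
m=((h[...,1]>150)&(h[...,2]<135)&(h[...,0]<20)).astype(np.uint8); mm=np.zeros_like(m); mm[175:262,196:282]=m[175:262,196:282]
mm=cv2.morphologyEx(mm,cv2.MORPH_OPEN,np.ones((3,3)));mm=cv2.morphologyEx(mm,cv2.MORPH_CLOSE,np.ones((7,7)))
c=max(cv2.findContours(mm,0,1)[0],key=cv2.contourArea)
W=np.float32([plane('top',p,.076)[:2] for p in c[:,0]])
print('area',cv2.contourArea(c),'circ',cv2.minEnclosingCircle(W),cv2.fitEllipse(W),cv2.boundingRect(c))
hs=cv2.cvtColor(s,cv2.COLOR_BGR2HSV)
# by hand from crops
q=np.array([[222,100],[272,135],[258,152],[210,118]])/4+[190-.375,165-.375]
G=np.array([plane('top',p,.110) for p in q]); print(G.round(4),G.mean(0),np.linalg.norm(G-np.roll(G,1,0),axis=1))
# disc in side view: extremes -> fit ellipse by hand points at z=.076
e=np.array([[492,155],[704,155],[510,200],[590,236],[680,205],[690,118],[650,85]],float); e[:,0]-=400
e=e/4+[215-.375,230-.375]
S=np.float32([plane('side',p,.073)[:2] for p in e]); print('side',cv2.fitEllipse(S),cv2.minEnclosingCircle(S))
gs=np.array([[550,62],[595,52],[600,68],[558,80]],float);gs[:,0]-=400;gs=gs/4+[215-.375,230-.375]
print([plane('side',p,.11).round(3).tolist() for p in gs], np.mean([plane('side',p,.11) for p in gs],0))
E
```

```text
[ 13 163 103] [ 17 121 137] [ 17 122 132]
area 3084.5 circ ((0.4830203652381897, 0.2511545419692993), 0.063318632543087) ((0.4832109808921814, 0.25137773156166077), (0.12384238094091415, 0.12454701960086823), 15.626214027404785) (206, 187, 65, 63)
[[0.532  0.2336 0.11  ]
 [0.5154 0.2093 0.11  ]
 [0.5071 0.2157 0.11  ]
 [0.5231 0.239  0.11  ]] [0.51940915 0.22439162 0.11      ] [0.0103716  0.02943581 0.01051747 0.02833893]
side ((0.48725685477256775, 0.24912463128566742), (0.12452966719865799, 0.13636071979999542), 64.30289459228516) ((0.4849209487438202, 0.2496756613254547), 0.0650739073753357)
[[0.534, 0.233, 0.11], [0.517, 0.211, 0.11], [0.506, 0.22, 0.11], [0.52, 0.242, 0.11]] [0.51910474 0.22626242 0.11      ]
```

Measured points:

| Point | Result |
|---|---|
| Lid centre | about (0.484, 0.2505) |
| Disc size | about 126 mm across, against 128 given |
| Grip | about (0.520, 0.2245), with the two views agreeing within 2 mm |
| Lid yaw | about -35° |
| Mat centre | (0.488, -0.271), side 217 mm against 220 given |

Next I go above the grip and turn +0.497 rad.

Request:
servo_tool([
  [10, 30, 0, 0, 0, 0.1],
  [23, 55, 0, 0, 0, 0.1],
  [23, 55, 0, 0, 0, 0.1],
  [23, 55, 0, 0, 0, 0.1],
  [23, 55, 0, 0, 0, 0.097],
  [23, 55, 0, 0, 0, 0],
  [23, 55, 0, 0, 0, 0],
  [23, 55, 0, 0, 0, 0],
  [23, 55, 0, 0, 0, 0],
  [23, 55, 0, 0, 0, 0],
  [23, 55, 0, 0, 0, 0],
  [23, 55, 0, 0, 0, 0],
], fingers=50)

```text
clock: 1.6
ee_pos: [0.5083, 0.1445, 0.2309]
eef_rot: [0.0, 0.954, -0.301, -0.0]
force: [1.2, -0.0, 0.3]
gripper_width: 0.586
```

Request:
servo_tool([
  [10, 45, 0, 0, 0, 0],
  [2, 36.5, 0, 0, 0, 0],
  [0, 0, -30, 0, 0, 0],
  [0, 0, -30, 0, 0, 0],
  [0, 0, 0, 0, 0, 0],
  [0, 0, 0, 0, 0, 0],
])

```text
clock: 2.35
ee_pos: [0.5204, 0.2241, 0.1722]
eef_rot: [-0.0, 0.954, -0.301, 0.0]
force: [0.7, -0.2, 1.0]
gripper_width: 0.586
```

```bash
python3 - <<'E'
from h import *
t=snap('top','top1'); s=snap('side','side1')
st=bot.get_state(); 
from scipy.spatial.transform import Rotation as R
q=st['eef_rot']; print(st['clock'],st['ee_pos'],R.from_quat(np.r_[q[1:],q[0]]).as_matrix().round(3),st['joints'].round(2))
a=cv2.resize(t[165:265,190:290],(400,400)); b=cv2.resize(s[210:310,215:315],(400,400))
cv2.imwrite('pics/crop1.png',np.hstack([a,b]))
E
```

```text
2.45 [0.520978   0.22422577 0.17329507] [[ 0.818 -0.575  0.003]
 [-0.575 -0.818  0.001]
 [ 0.002 -0.003 -1.   ]] [ 0.31  0.14  1.43 -0.    1.57  0.92]
```

View pics/crop1.png

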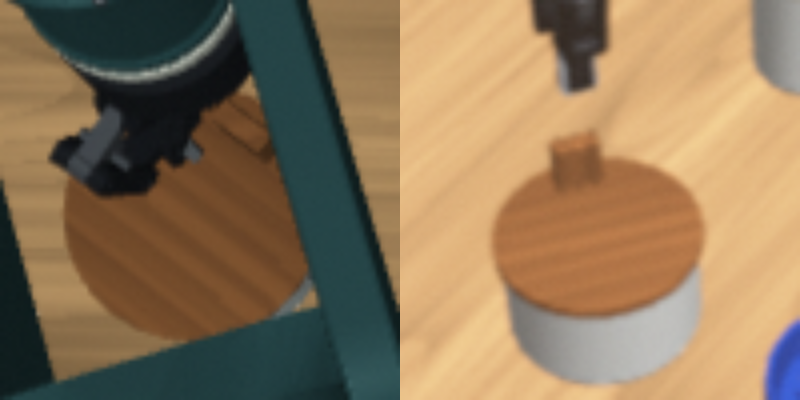

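The side crop shows the fingers hanging over the grip at (575,90), and the grip's top is at (575,140), in line. Descending now, then closing.

Request:
servo_tool([
  [0, 0, -30, 0, 0, 0],
  [0, 0, -30, 0, 0, 0],
  [0, 0, -15, 0, 0, 0],
  [0, 0, -13, 0, 0, 0],
  [0, 0, 0, 0, 0, 0],
  [0, 0, 0, 0, 0, 0],
])

```text
clock: 3.2
ee_pos: [0.5209, 0.2243, 0.0846]
eef_rot: [-0.001, 0.954, -0.301, 0.001]
force: [0.4, 0.2, -0.6]
gripper_width: 0.583
```

```bash
python3 - <<'E'
from h import *
s=snap('side','side2')
st=bot.get_state(); print(st['ee_pos'],st['force'])
cv2.imwrite('pics/crop2.png',cv2.resize(s[210:310,215:315],(500,500)))
E
```

```text
[0.52086251 0.22436385 0.08465452] [-0.54857241 -0.28398833  0.42055331]
```

View pics/crop2.png

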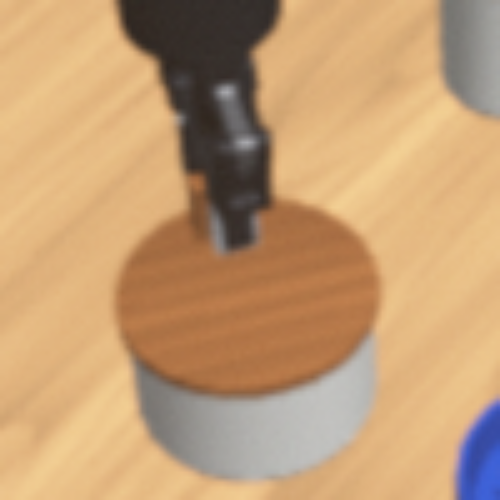

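The near finger at (235,235) stands on the lid's middle side of the grip at (200,205), so the grip is between the fingers. Closing.

Request:
servo_tool([
  [0, 0, 0, 0, 0, 0],
  [0, 0, 0, 0, 0, 0],
  [0, 0, 0, 0, 0, 0],
  [0, 0, 0, 0, 0, 0],
  [0, 0, 0, 0, 0, 0],
  [0, 0, 0, 0, 0, 0],
], fingers=0)

```text
clock: 4.0
ee_pos: [0.5205, 0.2242, 0.084]
eef_rot: [-0.0, 0.954, -0.301, 0.001]
force: [0.3, -0.2, 4.8]
gripper_width: 0.129
```

```bash
python3 - <<'E'
from h import *
s=snap('side','side3')
st=bot.get_state(); print(st['ee_pos'],st['force'],st['gripper_width']*85.4)
cv2.imwrite('pics/crop3.png',cv2.resize(s[210:310,215:315],(500,500)))
c=np.array([.484,.2505]);u=np.array([.819,-.574]);
from scipy.spatial.transform import Rotation as R
piv=np.r_[c-60*u/1e3,.070]; p=np.array([.5209,.2243,.0845]); ax=np.array([-.574,-.819,0]); q=p
for k in range(1,9):
    n=piv+R.from_rotvec(ax*.05*k).apply(p-piv); print(((n-q)*1e3).round(1)); q=n
print(ax*.05)
E
```

```text
[0.5204982  0.22421885 0.08399478] [ 0.33442564 -0.12031202  5.15836936] 10.732624632700038
[-0.7  0.5  5.2]
[-0.9  0.6  5.2]
[-1.1  0.8  5.1]
[-1.3  0.9  5.1]
[-1.5  1.1  5. ]
[-1.7  1.2  4.9]
[-1.9  1.4  4.8]
[-2.1  1.5  4.6]
[-0.0287  -0.04095  0.     ]
```

View pics/crop3.png

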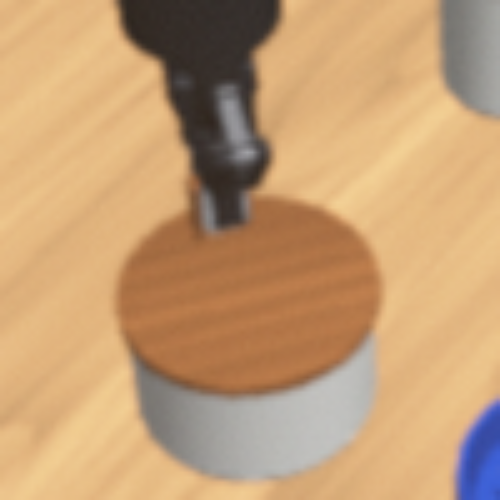

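The fingers stopped on the grip at about 11 mm (12 given). Next I tip the lid about the far rim by 0.35 rad and hold.

Request:
servo_tool([
  [-0.7, 0.5, 5.2, -0.0287, -0.041, 0],
  [-0.9, 0.6, 5.2, -0.0287, -0.041, 0],
  [-1.1, 0.8, 5.1, -0.0287, -0.041, 0],
  [-1.3, 0.9, 5.1, -0.0287, -0.041, 0],
  [-1.5, 1.1, 5.0, -0.0287, -0.041, 0],
  [-1.7, 1.2, 4.9, -0.0287, -0.041, 0],
  [-1.9, 1.4, 4.8, -0.0287, -0.041, 0],
  [0, 0, 0, 0, 0, 0],
  [0, 0, 0, 0, 0, 0],
  [0, 0, 0, 0, 0, 0],
])

```text
clock: 5.3
ee_pos: [0.5104, 0.2307, 0.1179]
eef_rot: [0.052, 0.939, -0.297, 0.165]
force: [-3.1, 2.8, 1.2]
gripper_width: 0.132
```

```bash
python3 - <<'E'
from h import *
s=snap('side','side4')
st=bot.get_state(); print(st['ee_pos'],st['eef_rot'],st['force'],st['gripper_width']*85.4)
cv2.imwrite('pics/crop4.png',cv2.resize(s[210:310,215:315],(500,500)))
E
```

```text
[0.51056327 0.23056751 0.1180655 ] [ 0.05241039  0.93903808 -0.29688311  0.16529081] [-3.31502621  0.88545542  2.27305948] 10.753206932042223
```

View pics/crop4.png

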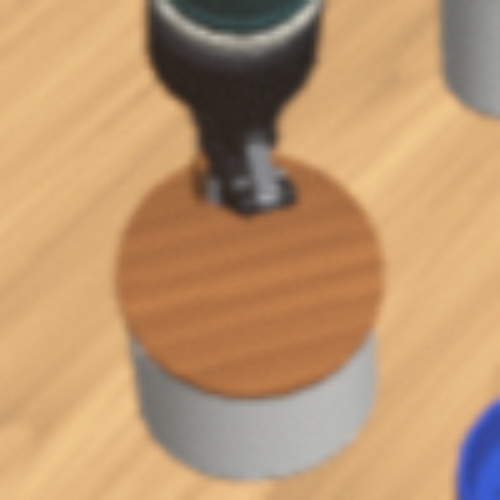

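The disc now shows as a rounder ellipse (rows 155–398, before 200–392). Its near edge is still on the rim, and the tool has turned 20°. Lifting straight up.

Request:
servo_tool([
  [0, 0, 8, 0, 0, 0],
  [0, 0, 15, 0, 0, 0],
  [0, 0, 20, 0, 0, 0],
  [0, 0, 25, 0, 0, 0],
  [0, 0, 25, 0, 0, 0],
  [0, 0, 25, 0, 0, 0],
  [0, 0, 15, 0, 0, 0],
  [0, 0, 0, 0, 0, 0],
])

```text
clock: 6.35
ee_pos: [0.5117, 0.2307, 0.2537]
eef_rot: [0.051, 0.939, -0.297, 0.168]
force: [0.2, -0.2, -1.5]
gripper_width: 0.124
```

Request:
servo_tool([
  [0, 0, 0, 0.0287, 0.041, 0],
  [0, 0, 0, 0.0287, 0.041, 0],
  [0, 0, 0, 0.0287, 0.041, 0],
  [0, 0, 0, 0.0287, 0.041, 0],
  [0, 0, 0, 0.0287, 0.041, 0],
  [0, 0, 0, 0.0287, 0.041, 0],
  [0, 0, 0, 0.0287, 0.041, 0],
  [0, 0, 0, 0, 0, 0],
  [0, 0, 0, 0, 0, 0],
])

```text
clock: 7.48
ee_pos: [0.5106, 0.2305, 0.2507]
eef_rot: [0.001, 0.954, -0.301, -0.0]
force: [0.1, -0.1, -1.6]
gripper_width: 0.128
```

```bash
python3 - <<'E'
from h import *
s=snap('side','side5')
st=bot.get_state(); print(st['ee_pos'],st['eef_rot'],st['force'],st['gripper_width']*85.4)
E
```

```text
[0.51055481 0.23065346 0.25101634] [ 4.65412488e-04  9.53592916e-01 -3.01098499e-01 -1.65784985e-04] [ 0.35967765 -0.01213719 -0.27259127] 10.99825099226229
```

View pics/side5.png

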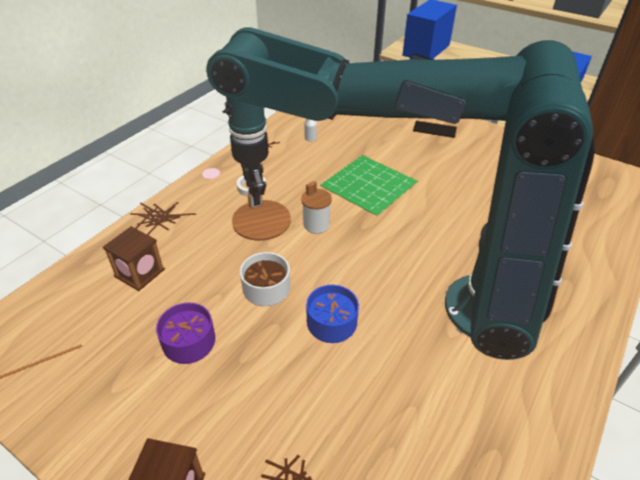

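The lid is clear at about (262,221), level, and the tub stands open at (265,280). I measure the lid in the hand before carrying it.

```bash
python3 - <<'E'
from h import *
s=cv2.imread('pics/side5.png'); 
cv2.imwrite('pics/crop5.png',cv2.resize(s[170:270,210:310],(500,500),interpolation=cv2.INTER_CUBIC))
th=np.linspace(0,2*np.pi,60); c=np.array([.474,.257])
for z in (.243,.237):
    p=proj('side',np.c_[c[0]+.064*np.cos(th),c[1]+.064*np.sin(th),0*th+z]); print('pred',z,p.min(0).round(1),p.max(0).round(1))
h=cv2.cvtColor(s,cv2.COLOR_BGR2HSV); m=np.zeros(s.shape[:2],np.uint8); r=(slice(195,245),slice(225,297))
m[r]=((h[r][...,1]>150)&(h[r][...,0]<20)&(h[r][...,2]>70)).astype(np.uint8)
m=cv2.morphologyEx(m,cv2.MORPH_OPEN,np.ones((3,3)))
k=max(cv2.findContours(m,0,1)[0],key=cv2.contourArea); print(cv2.boundingRect(k),cv2.fitEllipse(cv2.convexHull(k)))
E
```

```text
pred 0.243 [231.7 199.8] [290.9 238.8]
pred 0.237 [232.  201.9] [291.  240.9]
(233, 201, 57, 38) ((261.0522766113281, 219.87789916992188), (37.95254135131836, 56.76872253417969), 84.74034118652344)
```

View pics/crop5.png

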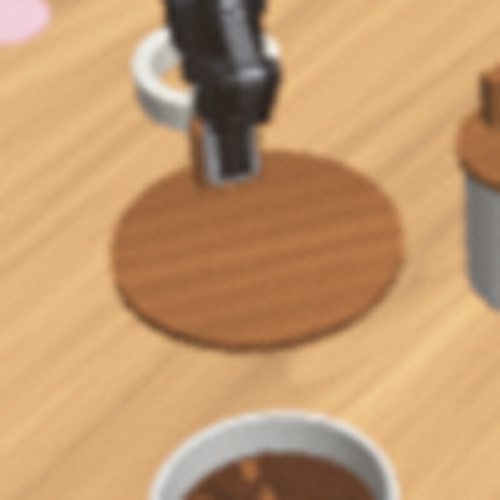

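The measured disc box, (233–290, 201–239), fits the predicted level disc, so the centre is about (0.474, 0.257, 0.240). I carry it by (14, -528) mm and then go down.

Request:
servo_tool([
  [1, -30, 0, 0, 0, 0],
  [1, -52, 0, 0, 0, 0],
  [1, -52, 0, 0, 0, 0],
  [1, -52, 0, 0, 0, 0],
  [2, -52, 0, 0, 0, 0],
  [2, -52, 0, 0, 0, 0],
  [2, -52, 0, 0, 0, 0],
  [1, -52, 0, 0, 0, 0],
  [1, -52, 0, 0, 0, 0],
  [1, -52, 0, 0, 0, 0],
  [1, -30, 0, 0, 0, 0],
  [0, 0, 0, 0, 0, 0],
])

```text
clock: 9.02
ee_pos: [0.5245, -0.2991, 0.2508]
eef_rot: [0.0, 0.953, -0.303, -0.0]
force: [-0.0, 0.3, -0.9]
gripper_width: 0.131
```

Request:
servo_tool([
  [0, 0, -20, 0, 0, 0],
  [0, 0, -40, 0, 0, 0],
  [0, 0, -40, 0, 0, 0],
  [0, 0, -40, 0, 0, 0],
  [0, 0, -30, 0, 0, 0],
  [0, 0, -15, 0, 0, 0],
  [0, 0, -10, 0, 0, 0],
  [0, 0, 0, 0, 0, 0],
  [0, 0, 0, 0, 0, 0],
  [0, 0, 0, 0, 0, 0],
])

```text
clock: 10.28
ee_pos: [0.5256, -0.2979, 0.058]
eef_rot: [0.0, 0.954, -0.301, 0.001]
force: [-0.3, -0.4, -1.0]
gripper_width: 0.127
```

```bash
python3 - <<'E'
from h import *
s=snap('side','side6')
st=bot.get_state(); print(st['clock'],st['ee_pos'],st['eef_rot'],st['force'],st['gripper_width']*85.4)
cv2.imwrite('pics/crop6.png',cv2.resize(s[110:240,290:450],(800,650))[:600])
E
```

```text
10.325 [ 0.52546715 -0.2978434   0.05774318] [ 3.00859040e-04  9.53523414e-01 -3.01317260e-01  9.57560280e-04] [ 0.20205263  0.60249793 -0.85077708] 10.989576398130357
```

View pics/crop6.png

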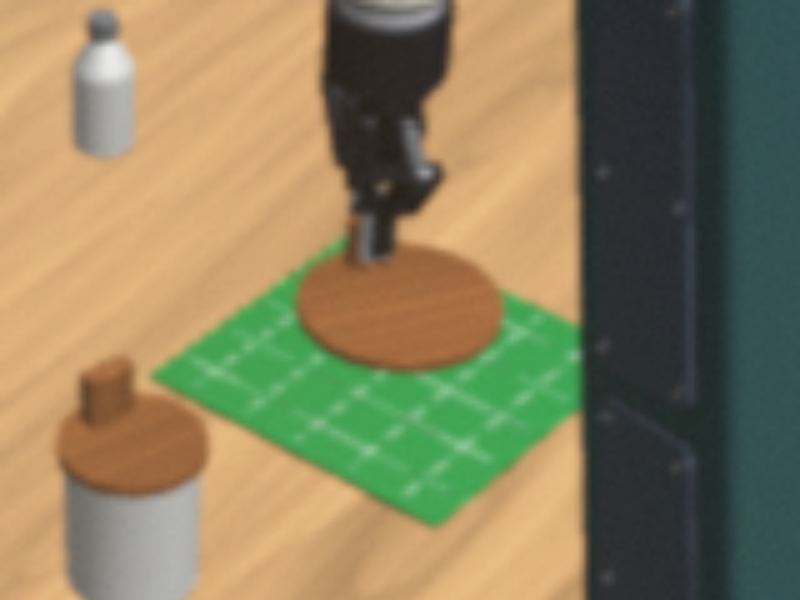

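The lid is level over the mat, with its middle at crop (400,308), and the canister is untouched. Contact is expected near TCP z 0.022, so I go down 30 mm and then creep.

Request:
servo_tool([
  [0, 0, -12, 0, 0, 0],
  [0, 0, -12, 0, 0, 0],
  [0, 0, -6, 0, 0, 0],
  [0, 0, 0, 0, 0, 0],
  [0, 0, 0, 0, 0, 0],
])

```text
clock: 10.95
ee_pos: [0.5252, -0.2975, 0.0268]
eef_rot: [0.0, 0.954, -0.301, 0.0]
force: [-0.0, 0.8, -1.2]
gripper_width: 0.129
```

Request:
servo_tool([
  [0, 0, -1.5, 0, 0, 0],
  [0, 0, -1.5, 0, 0, 0],
  [0, 0, 0, 0, 0, 0],
  [0, 0, 0, 0, 0, 0],
])

```text
clock: 11.45
ee_pos: [0.525, -0.2974, 0.0237]
eef_rot: [0.0, 0.954, -0.301, 0.0]
force: [0.2, -0.1, -1.1]
gripper_width: 0.128
```

Request:
servo_tool([
  [0, 0, -1.5, 0, 0, 0],
  [0, 0, 0, 0, 0, 0],
  [0, 0, 0, 0, 0, 0],
])

```text
clock: 11.82
ee_pos: [0.5249, -0.2974, 0.0221]
eef_rot: [0.0, 0.954, -0.301, -0.0]
force: [0.2, 0.3, -1.0]
gripper_width: 0.127
```

Request:
servo_tool([
  [0, 0, -1, 0, 0, 0],
  [0, 0, 0, 0, 0, 0],
  [0, 0, 0, 0, 0, 0],
])

```text
clock: 12.2
ee_pos: [0.525, -0.2975, 0.022]
eef_rot: [0.0, 0.954, -0.301, 0.0]
force: [-1.4, 1.1, 5.7]
gripper_width: 0.123
```

Request:
servo_tool([
  [0, 0, -1, 0, 0, 0],
  [0, 0, 0, 0, 0, 0],
  [0, 0, 0, 0, 0, 0],
])

```text
clock: 12.58
ee_pos: [0.5251, -0.2975, 0.022]
eef_rot: [0.0, 0.954, -0.301, 0.0]
force: [-4.5, 2.3, 9.7]
gripper_width: 0.133
```

Contact: z holds at 0.022 and the upward force is growing. I ease off 1 mm, release, then check before withdrawing.

Request:
servo_tool([
  [0, 0, 1, 0, 0, 0],
  [0, 0, 0, 0, 0, 0],
])

```text
clock: 12.82
ee_pos: [0.525, -0.2975, 0.022]
eef_rot: [0.0, 0.954, -0.301, 0.0]
force: [-2.5, 0.9, 6.8]
gripper_width: 0.129
```

Request:
servo_tool([
  [0, 0, 0, 0, 0, 0],
  [0, 0, 0, 0, 0, 0],
  [0, 0, 0, 0, 0, 0],
  [0, 0, 0, 0, 0, 0],
  [0, 0, 0, 0, 0, 0],
], fingers=45)

```text
clock: 13.45
ee_pos: [0.525, -0.2974, 0.021]
eef_rot: [-0.0, 0.954, -0.301, -0.0]
force: [-0.3, 0.3, -0.3]
gripper_width: 0.524
```

Request:
servo_tool([
  [0, 0, 5, 0, 0, 0],
  [0, 0, 10, 0, 0, 0],
  [0, 0, 25, 0, 0, 0],
  [0, 0, 40, 0, 0, 0],
  [0, 0, 50, 0, 0, 0],
  [0, 0, 50, 0, 0, 0],
  [0, 0, 30, 0, 0, 0],
  [0, 0, 0, 0, 0, 0],
  [0, 0, 0, 0, 0, 0],
])

```text
clock: 14.58
ee_pos: [0.5246, -0.2972, 0.2304]
eef_rot: [-0.0, 0.954, -0.301, -0.001]
force: [-1.0, -0.0, -1.2]
gripper_width: 0.528
```

```bash
python3 - <<'E'
from h import *
s=snap('side','side7'); t=snap('top','top7')
st=bot.get_state(); print(st['clock'],st['ee_pos'],st['force'],st['gripper_width']*85.4)
cv2.imwrite('pics/both7.png',np.hstack([cv2.resize(s[:,100:450],(400,548)),cv2.resize(t[:,200:550],(400,548))]))
h=cv2.cvtColor(s,cv2.COLOR_BGR2HSV);m=np.zeros(s.shape[:2],np.uint8); r=(slice(150,215),slice(320,418))
m[r]=((h[r][...,1]>120)&(h[r][...,0]<22)&(h[r][...,2]>70)).astype(np.uint8)
m=cv2.morphologyEx(m,cv2.MORPH_OPEN,np.ones((3,3)))
for k in cv2.findContours(m,0,1)[0]:
    if cv2.contourArea(k)>150:
        e=cv2.fitEllipse(k); print(cv2.boundingRect(k),e,plane('side',e[0],.013))
E
```

```text
14.675 [ 0.52423875 -0.29689126  0.22895287] [ 0.72941881 -0.40718865 -0.82236563] 44.68929826280964
(320, 189, 12, 19) ((324.87359619140625, 197.80787658691406), (12.269248962402344, 19.323495864868164), 1.620659589767456) [ 0.55423583 -0.12018039  0.013     ]
(349, 162, 40, 32) ((368.1846008300781, 179.1639862060547), (27.651756286621094, 38.6656608581543), 104.5697021484375) [ 0.49376227 -0.27422542  0.013     ]
```

View pics/both7.png

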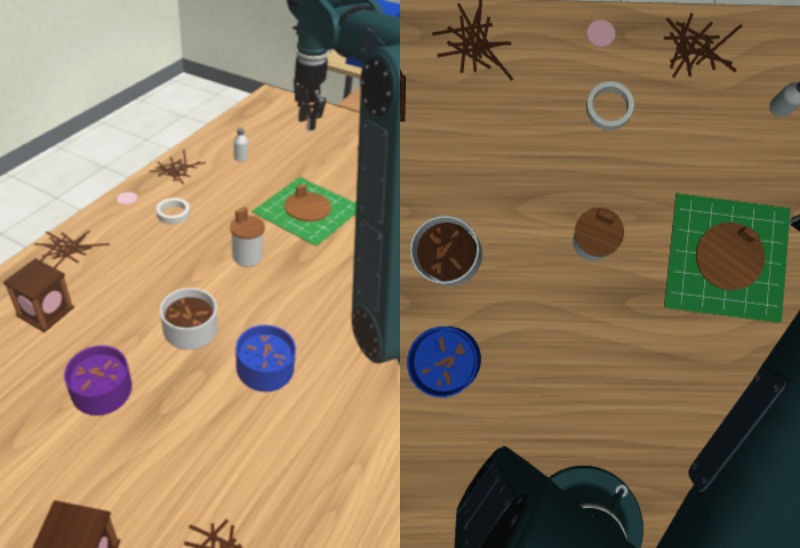

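The lid lies flat and grip side up on the mat: side view middle (368,179), which gives (0.494, -0.274), about 6 mm from the mat's centre. The tub and the canister stand where they were, and the gripper is clear.

```bash
python3 - <<'E'
from h import *
t=cv2.imread('pics/top7.png');h=cv2.cvtColor(t,cv2.COLOR_BGR2HSV)
# tub rim: grey low-sat pixels
m=((h[...,1]<70)&(h[...,2]>60)).astype(np.uint8); k=np.zeros_like(m); k[170:265,196:282]=m[170:265,196:282]
c=max(cv2.findContours(k,0,1)[0],key=cv2.contourArea); x,y,w,hh=cv2.boundingRect(c); print('tub',x,y,w,hh,plane('top',(x+w/2,y+hh/2),.06))
print(bot.finish_job())
E
```

```text
tub 209 189 63 62 [0.48049062 0.24881761 0.06      ]
the job is handed in; nothing more can be done
None
```

The tub's lid is off and lying flat, grip side up, on the green mat, and the job is handed in; it reports no verdict. I took the lid by its grip, tipped it about the far rim by 20° and lifted it clear. I then levelled it, carried it above the canister, set it down until it touched, and let go. The clock read about 15 s at the end.

My last checks:
- **Lid:** its middle measured about (0.494, -0.274), some 6 mm from the mat's centre. I let go only after contact, with the tool holding at z 0.022 m and an upward force of 7–10 N.
- **Tub:** it stands upright, with its middle at about (0.480, 0.249), within 4 mm of the lid centre measured at the start. That rim reading is rough.
- **Canister and look-alikes:** the canister, its lid and the blue and purple tubs look unmoved in the pictures; I did not measure them.
- **Gripper:** it was clear of everything, about 0.2 m above the lid.

No check failed. I read the tilt from the tool's angle and the picture, and did not measure it on the lid.

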